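# Find the finished slot with a test blade

## Robot

A 6-joint arm with a two-finger parallel gripper is mounted at the origin on a cart in front of the work surface, level with it; the furniture and walls round the work are solid. World frame = base frame: x ahead of the robot, y to its left, z up, the work surface at z = 0. Lengths are in m, angles in degrees, forces in N, time in s.
With the tool pointing down it reaches from about 0.4 to 0.825 m from the base axis. Payload 7 kg.
Tool frame: the origin (TCP) lies on the centre line of the jaws, within the pads' length; the fingertips stand 19 mm ahead of it and the grasp point (between the pads) is the TCP; z points along the fingers, y is the line along which they close (so a half turn about z gives the same grasp; the last joint's range is limited). The gripper opens to 88 mm and grips with 3 to 60 N. Pads are 19 mm wide; open, the fingers measure 130 mm over their backs; the gripper's body (78 mm by 193 mm) begins 47 mm behind the grasp point.
Start: joints at [85.033, 20.546, 0.682, 0, -70.136, -16.507], TCP at [0.247, 0.628, 0.246] pointing down, gripper open.
Joint ranges: [-176.03, 176.03], [-82.01, 121.73], [-58.28, 71.71], [-173.87, 95.51], [-174.79, -0.11], [-173.66, 173.66]. Speed limits (degrees/s): [136.94, 136.94, 172.46, 180, 180, 180].

## Interface

Orientations are given as [roll, pitch, yaw] about the fixed x, y, z axes, in that order (R = Rz(yaw) Ry(pitch) Rx(roll)).
In Python, from plant import * gives the robot as it stands. The module is installed in compiled form; this text tells all that it offers.
- The arm moves only by the tool play_rows, never from a script. Its argument "deltas" is a list of rows, each a list of 6 numbers: the shift along the world's x, y, z scaled (see below), then the turn, a rotation vector about the world's x, y, z scaled (see below). A call has 1 to 10 rows; each row shifts and turns the commanded pose from where the row before left it; what a row does not reach is not made up. The controller multiplies each number of a shift by 800 mm and each number of a turn by 180 degrees. A row lasts 1/10 s, in which the tool goes at most 50 mm and 8.59 degrees, less where a joint would pass 70% of its speed; a pose out of reach is approached as far as the arm can. A call with a number of a shift or a turn outside -1 to 1 is refused whole. A call with a gripper value outside its range is refused whole. "gripper" is the gripper command: -1 is shut, 1 is fully open, values between are in proportion, set as the call begins (left out, the last holds). The fingers move at their own pace and stop on an object; the grip force is fixed at half the most. Time passes only in rows, so rows that do not move let the fingers close. It gives the time, the measured TCP pose, the force, the opening and the grip force at its end, in the units of the state.
- get_obs(): the state, without advancing time (a new reading comes with each control period).
- snapshot(name): name is "scene" or "top"; returns (picture, depth): 420x560x3 uint8, blue, green, red; 420x560 float32, m along the optical axis (not along the pixel's ray), 0 where there is no reading.
- camera_model(name): a dict with "fx", "fy", "cx", "cy" (pixels), "k1" (the pictures are not rectified: a ray, as slopes to the right and down, at radius r is drawn at 1 + k1 r^2 times it, then the intrinsics apply), "world_to_cam" (4x4, takes a point from world to camera coordinates). Camera axes: x right, y down, z forward; pixel columns grow to the right and rows downward; lengths in m; the calibration is good to about 2 mm. A picture is of the moment at which its call begins. camera_model takes no time and is no camera call.
- close_job(): hands the job in; it is judged then, once.
The state is a dict: "clock": time; "joint_pos": joint angles; "qvel": joint speeds; "tau": joint torques, N m; "tool_pos": TCP position; "orientation": TCP orientation; "force": force on the tool from outside, world axes, zero at the start; "moment": the same for the moment, N m; "opening": finger opening in m; "gripper_force": force on a finger pad.
Only numpy, scipy, OpenCV 4.12 (cv2) and the standard library are available. Lean on these libraries where they do the work, as an engineer would, in place of code of your own. Each camera call takes 0.05 s, during which the arm holds its last target. There are 200 camera calls.

## Task

The square tool block has four slots that look alike, but as a rule only one is cut clear to full depth; in the others the blade jams part-way. Take the steel test blade out of its stand, try it gently in the slots without ever forcing it (never more than about 20 N against the block; back out where it jams), and slide it by hand, not dropped, fully home in a slot that takes it. Leave it standing there upright with its shoulder flush on the block, and do not disturb the egg cup and the roll of tape.

Things in the scene. Friction and masses are not known exactly. Their poses are not given: they have to be found in the camera images.
- test_blade: Go gauge, upright in the stand. Origin: centre of its steel shoulder's underside; z up the handle. Below: steel blade 45 mm long, 20 wide (y), 6 thick (x), square-ended. Shoulder 22 (x) x 36 (y) x 6 mm high. Above: dark wooden handle 18 (x) x 28 (y) mm, from 6 to 58 mm above the origin; grip it across the 18 mm. About 0.12 kg. Same when turned half round about z.
- stand: Small brown wooden block, 58 (x) x 64 (y) x 55 mm high, fixed to the bench; an upright slot in the middle of its top holds the test blade with 1 mm play, shoulder on the stand's top. Origin: centre of its underside. Lift the blade straight up 45 mm to clear it.
- block: Pale square tool block, 116 x 116 x 60 mm high, screwed down. Origin: centre of its underside. Four upright slots, long side along its y: 8.5 (x) x 22.5 (y) mm, 1.2 mm play round the blade, mouths chamfered 3 mm. In a clear slot (there is always one, now and then two; changes each time) the blade goes in freely to the shoulder; in the others it binds on wood 14 to 28 mm down that gives only about 1 mm for 5 N.
- slot_1 (a point): Centre of the mouth of slot 1 (the +x +y quarter of the block), level with the block's top, 29 mm in x and 31 mm in y from its middle; axes as the block's. Home: the test blade's origin is here.
- slot_2 (a point): Centre of the mouth of slot 2 (the -x +y quarter of the block), level with the block's top, 29 mm in x and 31 mm in y from its middle; axes as the block's. Home: the test blade's origin is here.
- slot_3 (a point): Centre of the mouth of slot 3 (the -x -y quarter of the block), level with the block's top, 29 mm in x and 31 mm in y from its middle; axes as the block's. Home: the test blade's origin is here.
- slot_4 (a point): Centre of the mouth of slot 4 (the +x -y quarter of the block), level with the block's top, 29 mm in x and 31 mm in y from its middle; axes as the block's. Home: the test blade's origin is here.
- egg_cup: Bystander: turned reddish-brown wooden egg cup, 48 mm across, 57 mm high, loose. Origin: centre of its underside. Leave it alone.
- masking_tape: Bystander: roll of cream masking tape lying flat, 87 mm across, 24 mm high, loose. Origin: centre of its underside. Leave it alone.

How it is judged:
By the outcome, as a careful person would: the job done as asked, in the order asked, and still so for the second after the job is handed in, with the robot touching nothing.
It also fails if it takes over 58 s, if anything falls off the work surface, if the arm or the gripper's body presses on something with over 40 N, if the wrist force passes 120 N, or if a joint passes its speed limit or range.

## Working session

There is one attempt and no reset: what is moved stays moved. The work goes in short steps, Python scripts to look and compute and a tool call to move; the robot and the scene stay as the last step left them, time stands still between calls to the robot, and variables do not carry over. Pictures are saved under pics/ and viewed, at most 10 in all, crops included, and the job is handed in when it is done.

Besides the shell and the picture viewer there is one more tool, called after "Emit:" by a JSON object that holds its "method" and its "body". play_rows: Moves the arm, as the interface text tells. Its arguments: {"type":"object","properties":{"deltas":{"type":"array","items":{"type":"array","items":{"type":"number","minimum":-1,"maximum":1}}},"gripper":{"type":"number"}},"required":["deltas"]}

```bash
mkdir -p pics; python3 - <<'E'
from plant import *
import cv2,numpy as np
for n in("scene","top"):
    p,d=snapshot(n); cv2.imwrite(f"pics/{n}0.png",p); np.save(f"{n}_d.npy",d); np.save(f"{n}_p.npy",p)
    m=camera_model(n); print(n,m)
print(get_obs())
E
```

```text
scene {'fx': 464.2680378887664, 'fy': 464.2680378887664, 'cx': 282.8050546695644, 'cy': 205.70208999569525, 'k1': 0.00043705597534970714, 'world_to_cam': array([[ 0.613793  , -0.78946346,  0.00236436, -0.16093444],
       [-0.50097745, -0.39181168, -0.77168984,  0.44410678],
       [ 0.61014732,  0.47247333, -0.63599466,  0.40793115],
       [ 0.        ,  0.        ,  0.        ,  1.        ]])}
top {'fx': 490.5033936786356, 'fy': 490.5033936786356, 'cx': 281.2780072948171, 'cy': 216.18005741973414, 'k1': -0.01673422059592242, 'world_to_cam': array([[ 0.02912385, -0.99945726,  0.01539429,  0.24954669],
       [-0.9881014 , -0.03111295, -0.15062405,  0.59909298],
       [ 0.15102126, -0.01082436, -0.98847125,  0.81845904],
       [ 0.        ,  0.        ,  0.        ,  1.        ]])}
{'clock': 0.1, 'joint_pos': array([ 8.50313413e+01,  2.05871624e+01,  6.40266385e-01, -1.73768449e-02,
       -7.01357757e+01, -1.65067112e+01]), 'qvel': array([-0.01289926, -0.07685736,  0.09089499,  0.04808998,  0.02110632,
        0.10582244]), 'tau': array([-2.18581285e-03, -5.84163201e+01,  2.93749791e+01,  7.01555282e+00,
        1.01801095e-02, -4.25611256e-05]), 'tool_pos': array([0.24699641, 0.62775855, 0.24472884]), 'orientation': array([ 1.79916094e+02, -7.82833564e-03, -2.14812805e+01]), 'force': array([ 0.27175983, -0.76766087, -0.39252229]), 'moment': array([-0.0478887 , -0.0057977 , -0.03741666]), 'gripper_force': 0.0, 'opening': 0.0875383159373182}
```

View pics/top0.png

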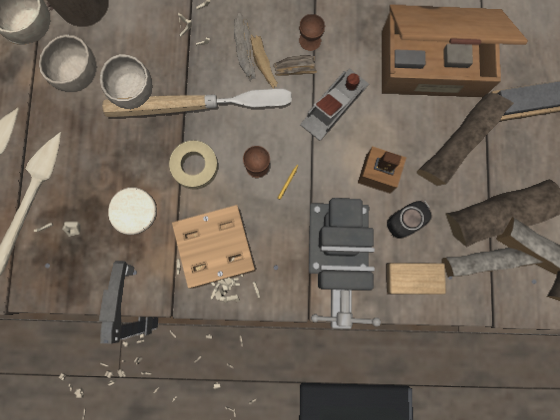

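View pics/scene0.png

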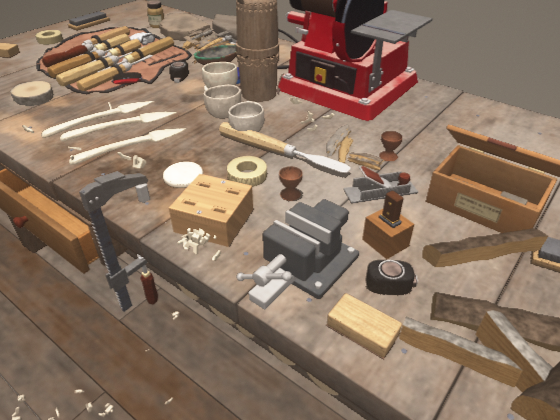

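Top view: the block is centred near (213,246) with slots at about (195,227), (227,222), (200,268) and (235,259). The stand with the blade is near (383,168), the egg cup at (257,160) and the tape at (193,164). Next, enlarged crops.

```bash
python3 - <<'E'
import cv2,numpy as np
p=np.load("top_p.npy")
def crop(p,x,y,w,h,s):
    c=cv2.resize(p[y:y+h,x:x+w],None,fx=s,fy=s,interpolation=cv2.INTER_CUBIC)
    for i in range(0,w,10):
        cv2.line(c,(i*s,0),(i*s,6),(0,255,0),1); cv2.putText(c,str(x+i),(i*s,16),0,.35,(0,255,0),1)
    for i in range(0,h,10):
        cv2.line(c,(0,i*s),(6,i*s),(0,255,0),1); cv2.putText(c,str(y+i),(8,i*s+4),0,.35,(0,255,0),1)
    return c
a=crop(p,166,200,96,96,6); cv2.imwrite("pics/blk.png",a)
b=crop(p,355,140,56,56,7)
q=np.load("scene_p.npy"); c=crop(q,360,185,58,78,7)
h=max(len(b),len(c)); 
o=np.zeros((h,b.shape[1]+c.shape[1],3),np.uint8); o[:len(b),:b.shape[1]]=b; o[:len(c),b.shape[1]:]=c
cv2.imwrite("pics/stand.png",o)
E
```

```text
(no output)
```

View pics/blk.png

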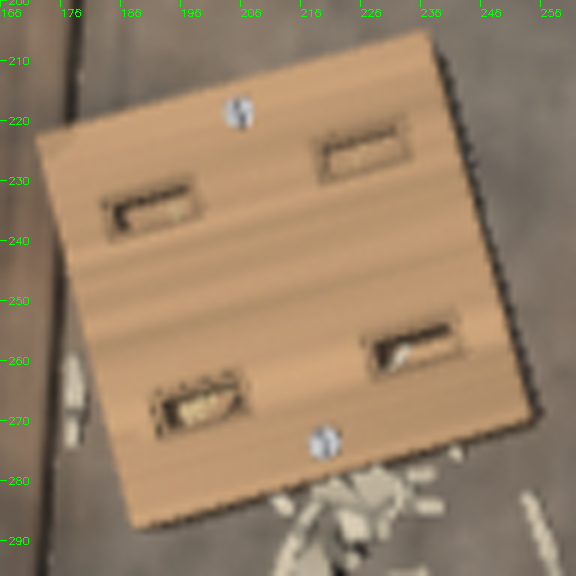

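View pics/stand.png

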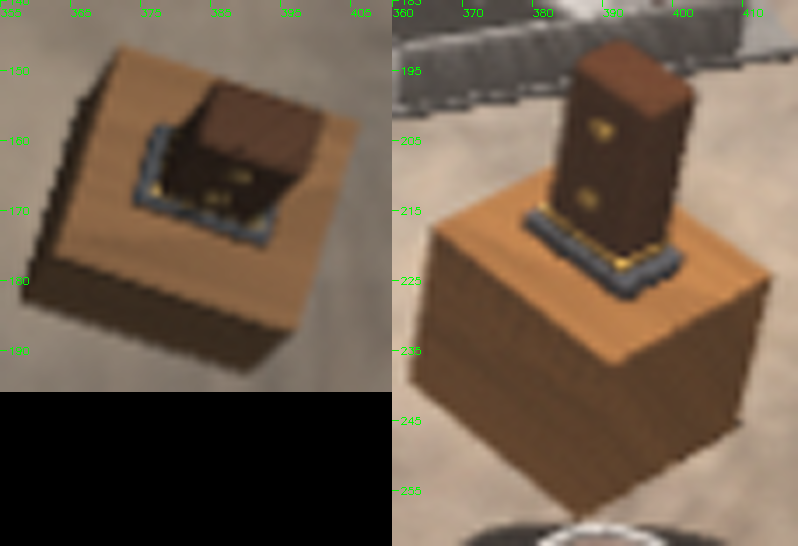

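The block's top corners in the enlarged crop are at about (38,135), (428,30), (538,415) and (135,528). The stand's top corners are at (120,47), (357,122), (293,332) and (55,258). I need the scene view of the block too.

```bash
python3 - <<'E'
import cv2,numpy as np
q=np.load("scene_p.npy"); c=cv2.resize(q[170:246,165:261],None,fx=8,fy=7.75,interpolation=cv2.INTER_CUBIC)
c=cv2.resize(q[172:246,165:261],None,fx=8,fy=8,interpolation=cv2.INTER_CUBIC)
cv2.imwrite("pics/sblk.png",c)
E
```

```text
(no output)
```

View pics/sblk.png

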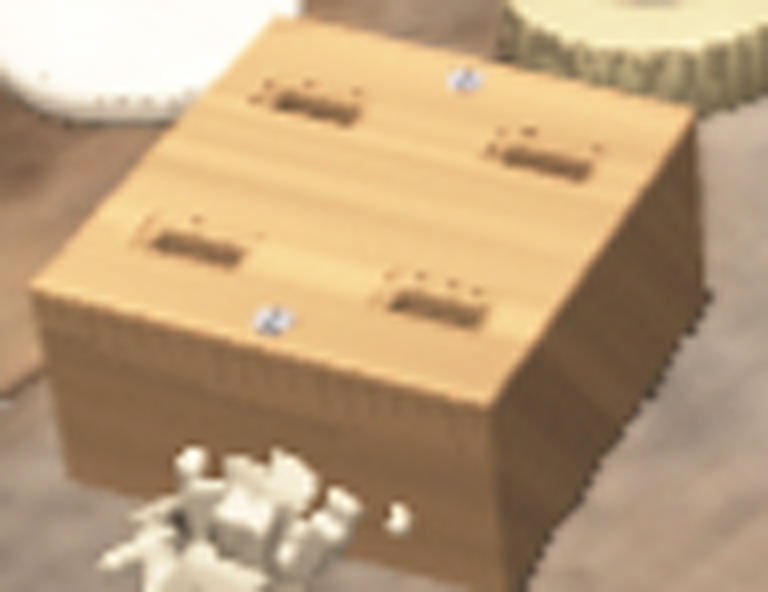

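In the scene crop the block's top corners are at about (280,18), (695,110), (490,408) and (35,290), with all four slot mouths visible. Now I fit the poses.

```bash
cat >h.py <<'E'
from plant import *
import numpy as np
from scipy.optimize import least_squares
M={n:camera_model(n) for n in("top","scene")}
def proj(n,P):
    m=M[n]; c=np.asarray(P)@m["world_to_cam"][:3,:3].T+m["world_to_cam"][:3,3]
    s=c[:,:2]/c[:,2:]; s=s*(1+m["k1"]*(s**2).sum(1,keepdims=True))
    return s*[m["fx"],m["fy"]]+[m["cx"],m["cy"]]
def px(c,s,x,y): return (np.array(c,float)+.5)/s-.5+[x,y]
SG={'TL':(1,1),'TR':(1,-1),'BR':(-1,-1),'BL':(-1,1)}
def model(ids,hx,hy,z): return np.array([[SG[i][0]*hx,SG[i][1]*hy,z] for i in ids])
def place(v,P):
    c,s=np.cos(v[2]),np.sin(v[2]); return np.c_[P[:,0]*c-P[:,1]*s+v[0],P[:,0]*s+P[:,1]*c+v[1],P[:,2]]
def fit(obs,x0):
    f=lambda v:np.concatenate([(proj(n,place(v,P))-u).ravel() for n,P,u in obs])
    r=least_squares(f,x0,loss='soft_l1'); return r.x,np.abs(f(r.x)).max(),np.sqrt(np.mean(f(r.x)**2))
E
python3 - <<'E'
from h import *
A=['TL','TR','BR','BL']
bt=("top",model(A,.058,.058,.06),px([(38,135),(428,30),(538,415),(135,528)],6,166,200))
bs=("scene",model(A,.058,.058,.06),px([(280,18),(695,110),(490,408),(35,290)],8,165,172))
sl=("top",model(A,.029,.031,.06),px([(152,208),(364,152),(414,349),(200,404)],6,166,200))
st=("top",np.r_[model(A,.029,.032,.055),model(['BL','BR'],.029,.032,0)],px([(120,47),(357,122),(293,332),(55,258),(20,302),(247,373)],7,355,140))
ss=("scene",np.r_[model(['BL','BR','TR'],.029,.032,.055),model(['BL','BR','TR'],.029,.032,0)],px(np.array([(432,228),(612,365),(770,275),(410,380),(582,518),(740,425)])-[392,0],7,360,185))
ht=("top",model(A,.009,.014,.113),px([(213,83),(324,115),(300,178),(195,147)],7,355,140))
hs=("scene",model(A,.009,.014,.113),px(np.array([(622,40),(695,95),(655,118),(577,68)])-[392,0],7,360,185))
b0=[.5,.35,.2];s0=[.6,.0,-.3]
for nm,o,x in(("bt",[bt],b0),("bs",[bs],b0),("slots",[sl],b0),("b all",[bt,bs],b0),("st",[st],s0),("ss",[ss],s0),("s all",[st,ss],s0),("ht",[ht],s0),("hs",[hs],s0),("h all",[ht,hs],s0),("sh",[st,ss,ht,hs],s0)):
    v,m,r=fit(o,x); print(nm,np.round(v[:2]*1000,1),np.round(np.degrees(v[2]),2),round(m,2),round(r,2))
E
```

```text
bt [534.7 382.5] 17.45 0.5 0.28
bs [532.2 379.8] 17.38 0.78 0.42
slots [533.9 383.1] 16.61 0.15 0.09
b all [534.2 382. ] 17.4 1.43 0.64
st [684.2  88.4] -16.15 0.66 0.34
ss [683.3  85.8] -16.24 0.68 0.35
s all [684.1  87.2] -16.03 1.41 0.62
ht [683.1  89.4] -16.01 0.84 0.53
hs [679.9  83.8] -16.13 1.64 0.76
h all [682.7  87.4] -15.77 2.1 1.29
sh [683.6  87.2] -15.97 2.3 0.98
```

```bash
python3 - <<'E'
from h import *
d=np.load("top_d.npy"); m=M["top"]; v,u=np.mgrid[:420,:560]
x=(u-m["cx"])/m["fx"];y=(v-m["cy"])/m["fy"]
T=np.linalg.inv(m["world_to_cam"]); P=np.stack([x*d,y*d,d],-1)@T[:3,:3].T+T[:3,3]; P[d==0]=0
for n,(a,b,c,e) in dict(vise=(310,375,195,300),jar=(390,430,200,235),stand=(360,405,145,190),plane=(305,365,70,135),box=(380,520,0,95)).items():
    q=P[c:e,a:b].reshape(-1,3); i=q[:,2].argmax(); print(n,q[i].round(3),np.percentile(q[:,2],95).round(3))
print(P[210:222,400:420:4,2].round(3).max())
E
```

```text
vise [0.48  0.164 0.122] 0.119
jar [0.591 0.024 0.041] 0.039
stand [0.688 0.085 0.114] 0.11
plane [0.78  0.192 0.062] 0.051
box [0.865 0.006 0.171] 0.162
0.041
```

Emit:
{"method": "play_rows", "body": {"deltas": [[0.0341,-0.0422,0,0,0,-0.0293],[0.0341,-0.0422,0,0,0,-0.0293],[0.0341,-0.0422,0,0,0,-0.0293],[0.0341,-0.0422,0,0,0,-0.0293],[0.0341,-0.0422,0,0,0,-0.0293],[0.0341,-0.0422,0,0,0,-0.0293],[0.0341,-0.0422,0,0,0,-0.0293],[0.0341,-0.0422,0,0,0,-0.0293]], "gripper": -0.05}}

```text
clock: 0.9
tool_pos: [0.466, 0.3564, 0.2454]
orientation: [180.0, -0.0, -63.9]
force: [0.5, 0.7, -0.1]
opening: 0.0422
gripper_force: 0.0
```

Emit:
{"method": "play_rows", "body": {"deltas": [[0.0341,-0.0422,0,0,0,-0.0293],[0.0341,-0.0422,0,0,0,-0.0293],[0.0341,-0.0422,0,0,0,-0.0293],[0.0341,-0.0422,0,0,0,-0.0293],[0.0341,-0.0422,0,0,0,-0.0293],[0.0341,-0.0422,0,0,0,-0.0293],[0.0341,-0.0422,0,0,0,-0.0293],[0.0341,-0.0422,0,0,0,-0.0293],[0,0,0,0,0,0],[0,0,0,0,0,0]]}}

```text
clock: 1.9
tool_pos: [0.6837, 0.0867, 0.2444]
orientation: [179.9, -0.0, -106.0]
force: [0.1, 0.7, -0.4]
opening: 0.0418
gripper_force: 0.0
```

Emit:
{"method": "play_rows", "body": {"deltas": [[0,0.0006,-0.04,0,0,0],[0,0,-0.04,0,0,0],[0,0,-0.04,0,0,0],[0,0,-0.04,0,0,0],[0,0,-0.03,0,0,0],[0,0,0,0,0,0],[0,0,0,0,0,0]]}}

```text
clock: 2.6
tool_pos: [0.6834, 0.0893, 0.0941]
orientation: [180.0, -0.0, -105.8]
force: [0.5, -0.0, 0.9]
opening: 0.0416
gripper_force: 0.0
```

Emit:
{"method": "play_rows", "body": {"deltas": [[0,0,0,0,0,0],[0,0,0,0,0,0],[0,0,0,0,0,0],[0,0,0,0,0,0],[0,0,0,0,0,0],[0,0,0,0,0,0]], "gripper": -1}}

```text
clock: 3.2
tool_pos: [0.685, 0.0885, 0.0946]
orientation: [-179.8, 0.1, -105.8]
force: [5.6, -1.9, 2.5]
opening: 0.018
gripper_force: 30.0
```

Emit:
{"method": "play_rows", "body": {"deltas": [[0.0016,-0.0005,0,0,0,0],[0,0,0,0,0,0],[0,0,0,0,0,0]]}}

```text
clock: 3.5
tool_pos: [0.6852, 0.0883, 0.0944]
orientation: [-180.0, 0.0, -105.8]
force: [1.6, 0.9, 5.2]
opening: 0.0177
gripper_force: 30.0
```

```bash
python3 -c "
from plant import *
o=get_obs();print(o['tool_pos'],o['orientation'],o['force'],o['moment'],o['joint_pos'])"
```

```text
[0.68519639 0.08832711 0.09440719] [-1.79961770e+02  3.57555957e-02 -1.05845972e+02] [1.64966067 0.92030682 5.22295108] [ 0.34445377 -0.55572679 -0.00647558] [ 2.34618611e+01  2.86861514e+01 -7.40618916e+00 -4.26981760e-03
 -5.38554285e+01 -3.93053280e+01]
```

Emit:
{"method": "play_rows", "body": {"deltas": [[0,0,0.015,0,0,0],[0,0,0.02,0,0,0],[0,0,0.03,0,0,0],[0,0,0.04,0,0,0],[0,0,0.04,0,0,0],[0,0,0.04,0,0,0],[0,0,0,0,0,0]]}}

```text
clock: 4.2
tool_pos: [0.6859, 0.0883, 0.2464]
orientation: [-179.7, 0.2, -105.8]
force: [0.4, -0.1, -0.8]
opening: 0.0176
gripper_force: 30.0
```

```bash
python3 -c "
from plant import *
o=get_obs();print(o['tool_pos'],o['orientation'],o['force'],o['moment'],o['opening'])
import numpy as np
b=np.array([535.1,382.5]);a=np.radians(17.2);R=np.array([[np.cos(a),-np.sin(a)],[np.sin(a),np.cos(a)]])
for k,s in enumerate([(29,31),(-29,31),(-29,-31),(29,-31)]):
  t=b+R@np.array(s);print(k+1,t.round(1),(t-o['tool_pos'][:2]*1000).round(1),ascii(np.hypot(*t)))"
```

```text
[0.68588939 0.08829681 0.24635565] [-1.79746829e+02  1.59800246e-01 -1.05834848e+02] [ 0.35355928 -0.1489103  -0.76910329] [ 0.0897371  -0.14934135  0.00428992] 0.017614275981584795
1 [553.6 420.7] [-132.3  332.4] np.float64(695.3361260780601)
2 [498.2 403.5] [-187.7  315.2] np.float64(641.1521704451106)
3 [516.6 344.3] [-169.3  256. ] np.float64(620.7964173307995)
4 [572.  361.5] [-113.9  273.2] np.float64(676.6124550534994)
```

Emit:
{"method": "play_rows", "body": {"deltas": [[-0.0178,0.0427,0,0,0,0.0229],[-0.0178,0.0427,0,0,0,0.0229],[-0.0178,0.0427,0,0,0,0.0229],[-0.0178,0.0427,0,0,0,0.0229],[-0.0178,0.0427,0,0,0,0.0229],[-0.0178,0.0427,0,0,0,0.0229],[-0.0178,0.0427,0,0,0,0.0229],[-0.0178,0.0427,0,0,0,0.0229],[0,0,0,0,0,0],[0,0,0,0,0,0]]}}

```text
clock: 5.2
tool_pos: [0.5694, 0.3617, 0.24]
orientation: [179.8, -0.1, -72.8]
force: [-0.1, 1.1, -1.1]
opening: 0.0176
gripper_force: 30.0
```

Emit:
{"method": "play_rows", "body": {"deltas": [[0,0,-0.04,0,0,0],[0,0,-0.04,0,0,0],[0,0,-0.03,0,0,0],[0,0,0,0,0,0],[0,0,0,0,0,0]]}}

```text
clock: 5.7
tool_pos: [0.5713, 0.3603, 0.1536]
orientation: [179.9, -0.1, -72.9]
force: [1.0, 0.5, 0.4]
opening: 0.0179
gripper_force: 30.0
```

```bash
python3 - <<'E'
from h import *
import cv2
o=get_obs();print(o['tool_pos'],o['orientation'],o['force'])
p,_=snapshot("scene"); q,_=snapshot("top")
np.save("s1.npy",p);np.save("t1.npy",q)
c=cv2.resize(p[130:240,150:275],None,fx=5,fy=5,interpolation=cv2.INTER_CUBIC)
cv2.imwrite("pics/held.png",c)
# expected: slot4 mouth and blade tip at commanded pose
a=place([.5351,.3825,np.radians(17.2)],np.array([[.029,-.031,.06]]))
print((proj("scene",a)-[150,130]+.5)*5)
E
```

```text
[0.57125201 0.36027695 0.15358133] [ 1.79932825e+02 -6.08351749e-02 -7.29472730e+01] [1.04786761 0.53043726 0.3876359 ]
[[418.39697259 301.77291268]]
```

View pics/held.png

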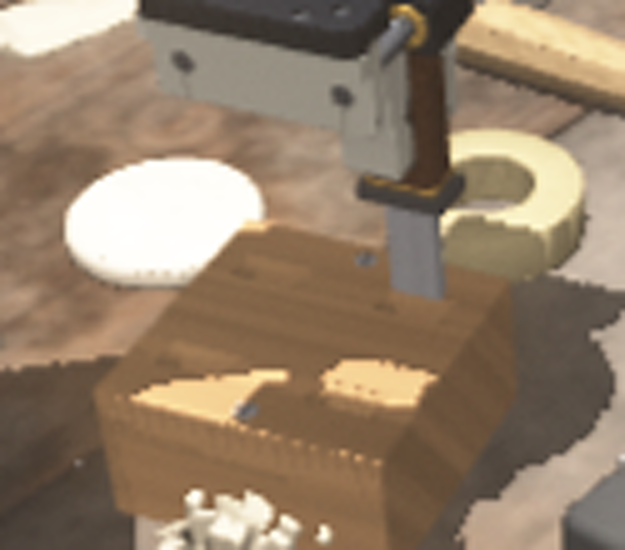

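The blade hovers over slot 4. Its near-face bottom corners are at about (388,288) and (440,300) in the crop. I compare that with the block fit from the same camera.

```bash
python3 - <<'E'
from h import *
y=np.radians(17.2)
P=np.array([[-.003,.010,.069],[-.003,-.010,.069]])
obs=("scene",P,px([(388,288),(440,300)],5,150,130))
f=lambda v:(proj("scene",place([v[0],v[1],y],P))-obs[2]).ravel()
r=least_squares(f,[.57,.36]);print("blade scene",r.x*1000,r.fun)
print("slot4 scene",place([.5322,.3798,y],np.array([[.029,-.031,.06]]))*1000)
E
```

```text
blade scene [568.95296921 358.17401978] [ 0.41048846  0.06358301 -0.40800017 -0.05213671]
slot4 scene [[569.07002205 358.76190423  60.        ]]
```

Emit:
{"method": "play_rows", "body": {"deltas": [[0,0.0004,-0.004,0,0,0],[0,0.0004,-0.004,0,0,0],[0,0,-0.004,0,0,0],[0,0,-0.004,0,0,0],[0,0,0,0,0,0]]}}

```text
clock: 6.3
tool_pos: [0.5708, 0.3619, 0.1402]
orientation: [180.0, -0.0, -72.9]
force: [-0.2, 0.0, -0.6]
opening: 0.0177
gripper_force: 30.0
```

Emit:
{"method": "play_rows", "body": {"deltas": [[0,0,-0.002,0,0,0],[0,0,-0.002,0,0,0],[0,0,0,0,0,0]]}}

```text
clock: 6.6
tool_pos: [0.5709, 0.3619, 0.1373]
orientation: [180.0, -0.0, -72.9]
force: [0.3, 0.4, -0.5]
opening: 0.0179
gripper_force: 30.0
```

Emit:
{"method": "play_rows", "body": {"deltas": [[0,0,-0.003,0,0,0],[0,0,-0.003,0,0,0],[0,0,0,0,0,0]]}}

```text
clock: 6.9
tool_pos: [0.5709, 0.3619, 0.1323]
orientation: [180.0, -0.0, -72.9]
force: [-0.0, 1.0, -0.5]
opening: 0.0178
gripper_force: 30.0
```

Emit:
{"method": "play_rows", "body": {"deltas": [[0,0,-0.0025,0,0,0],[0,0,-0.0025,0,0,0],[0,0,0,0,0,0]]}}

```text
clock: 7.2
tool_pos: [0.5712, 0.362, 0.1293]
orientation: [-180.0, -0.0, -72.9]
force: [-1.4, -0.7, 3.8]
opening: 0.0179
gripper_force: 30.0
```

Emit:
{"method": "play_rows", "body": {"deltas": [[0,0,-0.0025,0,0,0],[0,0,0,0,0,0]]}}

```text
clock: 7.4
tool_pos: [0.5715, 0.362, 0.1281]
orientation: [-179.9, -0.0, -72.9]
force: [-2.3, -2.1, 8.7]
opening: 0.0182
gripper_force: 30.0
```

Slot 4 binds about 16 mm down, so I back out and go to slot 3.

Emit:
{"method": "play_rows", "body": {"deltas": [[0,0,0.01,0,0,0],[0,0,0.01,0,0,0],[0,0,0.01,0,0,0],[0,0,0.01,0,0,0],[0,0,0,0,0,0],[-0.0173,-0.0054,0,0,0,0],[-0.0173,-0.0054,0,0,0,0],[-0.0173,-0.0054,0,0,0,0],[-0.0173,-0.0054,0,0,0,0],[0,0,0,0,0,0]]}}

```text
clock: 8.4
tool_pos: [0.5142, 0.3441, 0.1588]
orientation: [180.0, 0.0, -72.9]
force: [0.4, 0.6, -0.6]
opening: 0.0178
gripper_force: 30.0
```

Emit:
{"method": "play_rows", "body": {"deltas": [[0,0,-0.005,0,0,0],[0,0,-0.005,0,0,0],[0,0,-0.005,0,0,0],[0,0,-0.003,0,0,0],[0,0,-0.002,0,0,0],[0,0,0,0,0,0],[0,0,0,0,0,0]]}}

```text
clock: 9.1
tool_pos: [0.5157, 0.3447, 0.1427]
orientation: [180.0, -0.0, -72.9]
force: [1.4, -0.5, -1.0]
opening: 0.0175
gripper_force: 30.0
```

Emit:
{"method": "play_rows", "body": {"deltas": [[0,0,-0.003,0,0,0],[0,0,-0.003,0,0,0],[0,0,0,0,0,0]]}}

```text
clock: 9.4
tool_pos: [0.5155, 0.3446, 0.1376]
orientation: [180.0, -0.0, -72.9]
force: [-1.1, 0.2, -1.2]
opening: 0.0182
gripper_force: 30.0
```

Emit:
{"method": "play_rows", "body": {"deltas": [[0,0,-0.003,0,0,0],[0,0,-0.002,0,0,0],[0,0,0,0,0,0]]}}

```text
clock: 9.7
tool_pos: [0.5155, 0.3446, 0.1337]
orientation: [180.0, -0.0, -72.9]
force: [0.3, -0.3, -0.9]
opening: 0.0183
gripper_force: 30.0
```

Emit:
{"method": "play_rows", "body": {"deltas": [[0,0,-0.003,0,0,0],[0,0,-0.002,0,0,0],[0,0,0,0,0,0]]}}

```text
clock: 10.0
tool_pos: [0.5155, 0.3446, 0.1296]
orientation: [180.0, -0.0, -72.9]
force: [0.8, 0.0, -1.5]
opening: 0.0173
gripper_force: 30.0
```

Emit:
{"method": "play_rows", "body": {"deltas": [[0,0,-0.003,0,0,0],[0,0,-0.002,0,0,0],[0,0,0,0,0,0]]}}

```text
clock: 10.3
tool_pos: [0.5155, 0.3446, 0.1256]
orientation: [180.0, -0.0, -72.9]
force: [0.4, -0.3, -0.5]
opening: 0.0181
gripper_force: 30.0
```

Emit:
{"method": "play_rows", "body": {"deltas": [[0,0,-0.003,0,0,0],[0,0,-0.002,0,0,0],[0,0,0,0,0,0]]}}

```text
clock: 10.6
tool_pos: [0.5155, 0.3446, 0.1216]
orientation: [180.0, -0.0, -72.9]
force: [-0.1, -0.3, -0.0]
opening: 0.0181
gripper_force: 30.0
```

Emit:
{"method": "play_rows", "body": {"deltas": [[0,0,-0.003,0,0,0],[0,0,-0.002,0,0,0],[0,0,0,0,0,0]]}}

```text
clock: 10.9
tool_pos: [0.5155, 0.3446, 0.1177]
orientation: [180.0, -0.0, -72.9]
force: [-0.4, 0.0, -0.5]
opening: 0.018
gripper_force: 30.0
```

Emit:
{"method": "play_rows", "body": {"deltas": [[0,0,-0.003,0,0,0],[0,0,-0.002,0,0,0],[0,0,0,0,0,0]]}}

```text
clock: 11.2
tool_pos: [0.5155, 0.3446, 0.1137]
orientation: [180.0, -0.0, -72.9]
force: [-0.7, -0.2, -1.0]
opening: 0.0181
gripper_force: 30.0
```

Emit:
{"method": "play_rows", "body": {"deltas": [[0,0,-0.003,0,0,0],[0,0,-0.002,0,0,0],[0,0,0,0,0,0]]}}

```text
clock: 11.5
tool_pos: [0.5155, 0.3446, 0.1097]
orientation: [180.0, -0.0, -72.9]
force: [-1.0, 0.2, -1.8]
opening: 0.0179
gripper_force: 30.0
```

Emit:
{"method": "play_rows", "body": {"deltas": [[0,0,-0.003,0,0,0],[0,0,-0.002,0,0,0],[0,0,0,0,0,0]]}}

```text
clock: 11.8
tool_pos: [0.5155, 0.3446, 0.1057]
orientation: [180.0, -0.0, -72.9]
force: [0.3, -0.2, -1.7]
opening: 0.018
gripper_force: 30.0
```

Emit:
{"method": "play_rows", "body": {"deltas": [[0,0,-0.003,0,0,0],[0,0,-0.002,0,0,0],[0,0,0,0,0,0]]}}

```text
clock: 12.1
tool_pos: [0.5155, 0.3446, 0.1017]
orientation: [180.0, -0.0, -72.9]
force: [0.5, -0.0, -1.1]
opening: 0.0179
gripper_force: 30.0
```

Emit:
{"method": "play_rows", "body": {"deltas": [[0,0,-0.002,0,0,0],[0,0,0,0,0,0]]}}

```text
clock: 12.3
tool_pos: [0.5155, 0.3446, 0.1001]
orientation: [180.0, -0.0, -72.9]
force: [0.2, 0.1, -0.1]
opening: 0.0179
gripper_force: 30.0
```

Emit:
{"method": "play_rows", "body": {"deltas": [[0,0,-0.0012,0,0,0],[0,0,0,0,0,0]]}}

```text
clock: 12.5
tool_pos: [0.5156, 0.3447, 0.0994]
orientation: [-180.0, 0.0, -72.9]
force: [-0.5, 0.4, -1.5]
opening: 0.0175
gripper_force: 30.0
```

Emit:
{"method": "play_rows", "body": {"deltas": [[0,0,-0.0012,0,0,0],[0,0,0,0,0,0]]}}

```text
clock: 12.7
tool_pos: [0.5156, 0.3447, 0.0993]
orientation: [-180.0, 0.0, -72.9]
force: [-2.6, -1.2, 6.3]
opening: 0.0177
gripper_force: 30.0
```

The shoulder is in contact at the expected height. I ease off a little, then release.

Emit:
{"method": "play_rows", "body": {"deltas": [[0,0,0.0005,0,0,0],[0,0,0,0,0,0]]}}

```text
clock: 12.9
tool_pos: [0.5156, 0.3447, 0.0994]
orientation: [-180.0, 0.0, -72.9]
force: [-3.2, -2.1, 5.7]
opening: 0.0175
gripper_force: 30.0
```

Emit:
{"method": "play_rows", "body": {"deltas": [[0,0,0,0,0,0],[0,0,0,0,0,0],[0,0,0,0,0,0],[0,0,0,0,0,0]], "gripper": -0.05}}

```text
clock: 13.3
tool_pos: [0.5156, 0.3447, 0.0986]
orientation: [180.0, -0.0, -72.9]
force: [-0.2, 0.1, 0.1]
opening: 0.0408
gripper_force: 0.0
```

Emit:
{"method": "play_rows", "body": {"deltas": [[0,0,0.01,0,0,0],[0,0,0.02,0,0,0],[0,0,0.04,0,0,0],[0,0,0.05,0,0,0],[0,0,0.05,0,0,0],[0,0,0,0,0,0]]}}

```text
clock: 13.9
tool_pos: [0.518, 0.3465, 0.2422]
orientation: [-179.4, 0.2, -72.8]
force: [0.3, 0.1, 0.4]
opening: 0.0416
gripper_force: 0.0
```

Emit:
{"method": "play_rows", "body": {"deltas": [[0.02,-0.05,0,0,0,0],[0.02,-0.05,0,0,0,0],[0.02,-0.05,0,0,0,0],[0.02,-0.05,0,0,0,0],[0,0,0,0,0,0],[0,0,0,0,0,0]]}}

```text
clock: 14.5
tool_pos: [0.58, 0.1836, 0.2352]
orientation: [-180.0, 0.0, -73.0]
force: [0.1, -0.4, -0.4]
opening: 0.042
gripper_force: 0.0
```

```bash
python3 - <<'E'
from h import *
import cv2
p,_=snapshot("scene"); q,_=snapshot("top")
a=cv2.resize(p[130:240,155:275],None,fx=3.3,fy=3.3,interpolation=cv2.INTER_CUBIC)
b=cv2.resize(q[140:295,160:285],None,fx=3,fy=3,interpolation=cv2.INTER_CUBIC)
o=np.zeros((465,800,3),np.uint8); o[:a.shape[0],:a.shape[1]]=a; o[:b.shape[0],400:400+b.shape[1]]=b
cv2.imwrite("pics/end.png",o)
E
```

```text
(no output)
```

View pics/end.png

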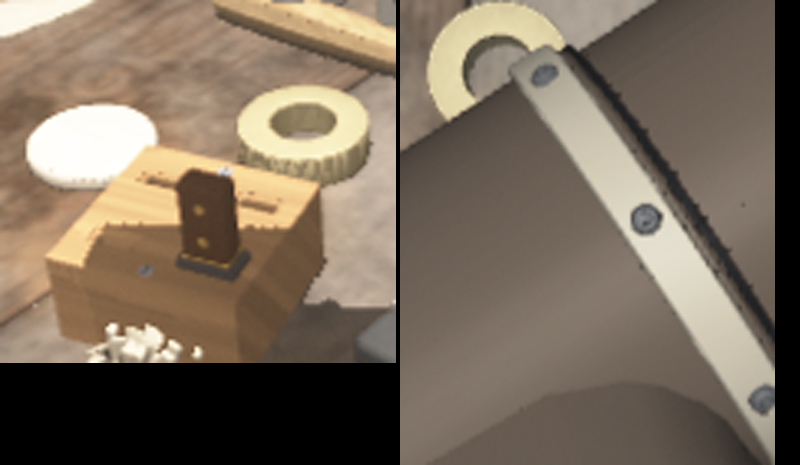

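The blade stands upright in slot 3, with its shoulder flush on the block at about (213,262) in the left crop. The tape has not moved, and the arm blocks the top view. I hand in.

```bash
python3 -c "
from plant import *
print(close_job())"
```

```text
the job is handed in; nothing more can be done
None
```

The test blade is fully home in slot 3, upright with its shoulder flush on the block; slot 4 jammed about 16 mm down and I backed out, the highest push read was about 9 N, slots 1 and 2 were not tried, and the job was handed in at about 15 s (tape seen undisturbed; egg cup not re-checked in the last pictures).

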